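# Close the open well of the block heater

## Task

One of the three wells of the blue bench heater has been left open. Take the spare steel lid that lies on the worktop and set it down, without dropping it, flat and centred over the open well so that the well is fully covered; leave the two lids that are already on the heater where they are.

Things in the scene. Friction and masses are not known exactly. Their poses are not given: they have to be found in the camera images.
- heater: Fixed blue bench heater, flat dark metal top: 130 mm deep (x), 356 long (y), 85 high; control panel on its front (-x). Three wells 70 mm across in a row along y at -112, 0, +112 mm (x = 0). Two, varying, are covered by lids; the third is open, a small glass beaker inside, below the top. A lid lies on the top (underside at z = 85 mm); nothing guides it. Origin: centre of the underside, on the worktop.
- spare_lid: The spare lid, lying loose on the worktop to the right of the heater: stainless disc lid, 96 mm across and 4 mm thick, with a round black knob 23 mm across standing up on its centre (4 to 26 mm above the underside); 0.16 kg; origin at the centre of the underside, z up.
- lid_a: One of the two lids already on the heater: stainless disc lid, 96 mm across and 4 mm thick, with a round black knob 23 mm across standing up on its centre (4 to 26 mm above the underside); 0.16 kg; origin at the centre of the underside, z up.
- lid_b: The other lid already on the heater: stainless disc lid, 96 mm across and 4 mm thick, with a round black knob 23 mm across standing up on its centre (4 to 26 mm above the underside); 0.16 kg; origin at the centre of the underside, z up.
Things that resemble listed ones, but are neither listed nor needed, are in the scene too. What is shaped like the spare_lid but turquoise is not meant.

How it is judged:
By the outcome, as a careful person would: the job done as asked, in the order asked, and still so for the second after the job is handed in, with the robot touching nothing.
It also fails if it takes over 35 s, if anything falls off the work surface, if the arm or the gripper's body presses on something with over 40 N, if the wrist force passes 120 N, or if a joint passes its speed limit or range.

## Robot

A 6-joint arm with a two-finger parallel gripper is mounted at the origin on a cart in front of the work surface, level with it; the furniture and walls round the work are solid. World frame = base frame: x ahead of the robot, y to its left, z up, the work surface at z = 0. Lengths are in m, angles in rad, forces in N, time in s.
With the tool pointing down it reaches from about 0.375 to 0.9 m from the base axis. Payload 3.1 kg.
Tool frame: the origin (TCP) lies between the finger pads; the fingertips stand 22 mm ahead of it and the grasp point (between the pads) lies 3 mm ahead of it; z points along the fingers, y is the line along which they close (so a half turn about z gives the same grasp; the last joint's range is limited). The gripper opens to 87 mm and grips with 3 to 60 N. Pads are 19 mm wide; open, the fingers measure 117 mm over their backs; the gripper's body (75 mm by 190 mm) begins 51 mm behind the grasp point.
Start: joints at [-1.444, 0.527, 1.433, -0, 1.181, -0.178], TCP at [0.188, -0.596, 0.212] pointing down, gripper open.
Joint ranges: [-3.08, 3.08], [-0.75, 2.2], [0.22, 2.44], [-1.43, 4.57], [0, 2.65], [-2.85, 2.85]. Speed limits (rad/s): [2.79, 2.79, 3.14, 3.14, 3.14, 3.14].

## Interface

Orientations are given as a unit quaternion [x, y, z, w].
In Python, from rig import robot gives the robot as it stands.
- The arm moves only by the tool move_arm, never from a script. Its argument "series" is text: rows parted by semicolons, each of 6 numbers parted by spaces: the shift along the tool's x, y, z in mm, then the turn, a rotation vector about the tool's x, y, z in degrees. In form: dx dy dz ax ay az; .... A call has 1 to 8 rows; each row is the pose to reach, as a shift and turn from the pose commanded when the call began, along the tool's axes at that moment; what a row does not reach only later rows make up. A row lasts 1/12 s, in which the tool goes at most 41.7 mm and 7.16 degrees, less where a joint would pass 70% of its speed; a pose out of reach is approached as far as the arm can. A call with a gripper value outside its range is refused whole. "jaw" is the opening, from 0 (shut) to 1 (fully open), set as the call begins (left out, the last holds). The fingers move at their own pace and stop on an object; "newtons" is the grip in N (left out, the last holds). Time passes only in rows, so rows that repeat a pose let the fingers close. It gives the time, the measured TCP pose, the force, the opening and the grip force at its end, in the units of the state.
- robot.get_obs(): the state, without advancing time (a new reading comes with each control period).
- robot.camera(name): name is "scene" or "top" or "wrist"; returns a dict with "img" (384x512x3 uint8, red, green, blue), "mtx" (3x3 intrinsics, pixels), "world_to_cam" (4x4, takes a point from world to camera coordinates). Camera axes: x right, y down, z forward; pixel columns grow to the right and rows downward; lengths in m; the calibration is good to about 2 mm. A picture is of the moment at which its call begins. There is no depth.
- robot.hand_in(): hands the job in; it is judged then, once.
Trained networks look in a picture, given as the dict that the camera call returned (one of the last four; its "shot" number tells which), for a name from the list of things; names that differ only in an ending like _2 or _b are one class to them, and where a whole thing is asked for, a point or a joint stands for the part that bears it (a point fixed in the world has none). Each returns a list of dicts, best first, with "p" (0 to 1); they miss things now and then, are a little off and sometimes report something else, mostly with a low value. They report only what shows in the picture. A call takes as long as a camera call. They do not tell look-alikes from the thing itself.
- robot.search_frame(picture, thing): "xyz" ([x, y, z] in m, in world coordinates, good to about 4 mm: the middle of the surface that is visible of it).
- robot.tip_of(picture, thing): "xyz" ([x, y, z] in m, in world coordinates, good to about 4 mm: a listed point, or the origin of a listed thing).
The state is a dict: "time": time; "q": joint angles; "joint_velocities": joint speeds; "joint_torque": joint torques, N m; "position": TCP position; "tool_rot": TCP orientation; "ft_force": force on the tool from outside, world axes, zero at the start; "moment": the same for the moment, N m; "grip_width": finger opening in m; "grip_force": force on a finger pad.
Only numpy, scipy, OpenCV 4.12 (cv2) and the standard library are available. Lean on these libraries where they do the work, as an engineer would, in place of code of your own. Each camera call takes 0.05 s, during which the arm holds its last target. There are 200 camera calls.

## Working session

There is one attempt and no reset: what is moved stays moved. The work goes in short steps, Python scripts to look and compute and a tool call to move; the robot and the scene stay as the last step left them, time stands still between calls to the robot, and variables do not carry over. Pictures are saved under pics/ and viewed, at most 10 in all, crops included, and the job is handed in when it is done.

Besides the shell and the picture viewer there is one more tool, called after ">>>" in YAML: its name, and indented under it one key for each argument. move_arm: Moves the arm, as the interface text tells. Its arguments: {"type":"object","properties":{"series":{"type":"string"},"jaw":{"type":"number"},"newtons":{"type":"number"}},"required":["series"]}

```bash
mkdir -p pics; cat > h.py <<'E'
import numpy as np, cv2
from rig import robot
def save(p,n,s=None):
    im=cv2.cvtColor(p["img"],cv2.COLOR_RGB2BGR); cv2.imwrite("pics/"+n,im)
def ray(p,u,v,z):
    K=np.array(p["mtx"]);T=np.array(p["world_to_cam"]);R=T[:3,:3];c=-R.T@T[:3,3]
    d=R.T@np.linalg.solve(K,[u,v,1]); return c+d*(z-c[2])/d[2]
def pix(p,x):
    T=np.array(p["world_to_cam"]);q=np.array(p["mtx"])@(T[:3,:3]@np.array(x)+T[:3,3]);return (q[:2]/q[2]).round(1)
E
python3 - <<'E'
from h import *
ims=[]
for n in ("top","scene"):
    p=robot.camera(n); ims.append(p["img"])
    for t in ("spare_lid","heater"):
        for f in (robot.tip_of,robot.search_frame):
            for r in f(p,t): print(n,t,f.__name__,np.round(r["xyz"],3),round(r["p"],2),pix(p,r["xyz"]))
im=np.vstack(ims);
for n,i in zip(("top","scene"),ims): cv2.imwrite(f"pics/{n}0.png",cv2.cvtColor(i,cv2.COLOR_RGB2BGR))
o=robot.get_obs();print(o["position"],o["tool_rot"],o["time"])
E
```

```text
top spare_lid call [ 0.625 -0.539 -0.   ] 0.88 [364.2 202.6]
top spare_lid call [0.722 0.028 0.004] 0.85 [197.8 174.7]
top spare_lid call [0.854 0.024 0.001] 0.68 [200.  138.1]
top spare_lid call [ 0.491 -0.307 -0.001] 0.64 [297.1 242.4]
top spare_lid call [0.851 0.024 0.006] 0.92 [199.8 138.4]
top spare_lid call [0.714 0.03  0.006] 0.74 [196.9 176.8]
top spare_lid call [ 0.623 -0.536  0.004] 0.65 [363.7 202.9]
top spare_lid call [ 0.488 -0.301  0.   ] 0.63 [295.4 243.3]
top heater call [0.523 0.105 0.   ] 0.73 [173.  233.3]
top heater call [0.52  0.059 0.088] 0.73 [181.9 231.9]
scene spare_lid call [ 0.851  0.028 -0.005] 0.75 [179.3 208.8]
scene spare_lid call [0.719 0.031 0.003] 0.73 [194.9 228.3]
scene spare_lid call [ 0.627 -0.539 -0.005] 0.44 [349.8 193.5]
scene spare_lid call [0.716 0.032 0.007] 0.69 [194.8 227.8]
scene spare_lid call [0.846 0.028 0.005] 0.66 [179.7 207.1]
scene spare_lid call [ 0.592 -0.555  0.006] 0.6 [360.3 194.6]
scene heater call [ 0.519  0.106 -0.002] 0.81 [200.9 276. ]
scene heater call [0.493 0.219 0.088] 0.63 [164.3 272.8]
scene heater call [0.476 0.133 0.074] 0.62 [197.5 268.6]
[ 0.18817941 -0.59596397  0.21203133] [ 9.88332964e-01  1.52308738e-01 -5.45494089e-07 -1.47665737e-05] 0.5
```

View pics/top0.png

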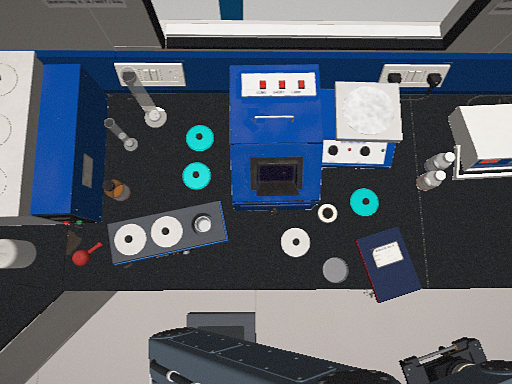

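View pics/scene0.png

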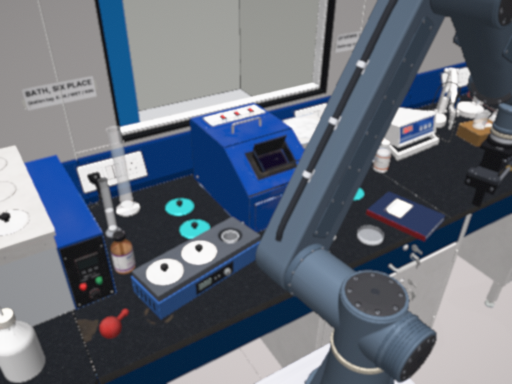

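The top view shows the spare-lid candidates: the white/steel disc with a knob at (296,242), turquoise discs at (200,138), (197,176) and (364,202), a small ring at (327,213), and a knobless grey disc at (335,270). The heater has lids at (130,240) and (165,231), and its open well with the beaker is near (202,224). By the description I choose (296,242), and I'll check it in a crop.

```bash
python3 - <<'E'
from h import *
p=robot.camera("top")
im=cv2.cvtColor(p["img"],cv2.COLOR_RGB2BGR)[190:290,100:360]
cv2.imwrite("pics/crop1.png",cv2.resize(im,None,fx=3,fy=3,interpolation=cv2.INTER_CUBIC))
for u,v,z in((296,242,.004),(130,240,.089),(165,231.5,.089),(202,224,.085)): print(u,v,ray(p,u,v,z).round(4))
for t in ("lid_a",):
  for r in robot.tip_of(p,t): print(np.round(r["xyz"],3),r["p"],pix(p,r["xyz"]))
E
```

```text
296 242 [ 0.4925 -0.3023  0.004 ]
130 240 [0.4957 0.2153 0.089 ]
165 231.5 [0.5212 0.1103 0.089 ]
202 224 [ 0.5443 -0.0017  0.085 ]
[0.505 0.214 0.083] 0.98 [131.2 237. ]
[0.523 0.103 0.084] 0.8 [167.7 231.1]
```

View pics/crop1.png

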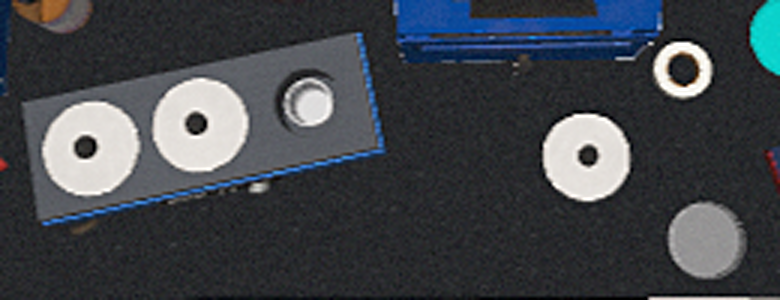

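The crop confirms it: the disc at about (296,242) is steel with a black knob. The open well with the beaker is the heater's right-hand one, centred near (202,224). I'll go above the lid and yaw the tool so the gripper body stays clear of the oven.

>>> move_arm:
  series: "35 -18 0 0 0 5; 72 -36 5 0 0 10; 108 -54 10 0 0 15; 144 -72 15 0 0 20; 180 -90 20 0 0 25; 216 -108 25 0 0 30; 252 -126 30 0 0 35; 288 -144 35 0 0 35"
  jaw: 0.7
  newtons: 25

```text
time: 1.27
position: [0.4207, -0.3706, 0.1771]
tool_rot: [0.988, -0.154, 0.0, 0.0]
ft_force: [-0.3, -0.8, -0.6]
grip_width: 0.0615
grip_force: 0.0
```

```bash
cat >> h.py <<'E'
from scipy.spatial.transform import Rotation as Rot
def delta(t):
    o=robot.get_obs(); R=Rot.from_quat(o["tool_rot"]).as_matrix()
    print("t",round(o["time"],2),"pos",np.round(o["position"],4),"x",R[:,0].round(3),"z",R[:,2].round(3),"d mm",(R.T@(np.array(t)-o["position"])*1000).round(1),"w",round(o["grip_width"],4),"g",round(o["grip_force"],1),"F",np.round(o["ft_force"],1))
E
python3 -c "
from h import *
delta([.4925,-.3023,.14])"
```

```text
t 1.27 pos [ 0.4207 -0.3706  0.1771] x [ 0.953 -0.304  0.001] z [ 0.    -0.001 -1.   ] d mm [ 47.7 -86.9  37.1] w 0.0615 g 0.0 F [-0.3 -0.8 -0.6]
```

>>> move_arm:
  series: "18 -32 12 0 0 0; 34 -62 24 0 0 0; 48 -87 36 0 0 0; 48 -87 36 0 0 0; 48 -87 36 0 0 0; 48 -87 36 0 0 0"

```text
time: 1.77
position: [0.4913, -0.3039, 0.1413]
tool_rot: [0.988, -0.152, 0.0, 0.0]
ft_force: [0.6, -0.6, -0.6]
grip_width: 0.0611
grip_force: 0.0
```

```bash
python3 - <<'E'
from h import *
delta([.4925,-.3023,.14])
p=robot.camera("wrist"); save(p,"w1.png")
for r in robot.tip_of(p,"spare_lid"): print(np.round(r["xyz"],4),r["p"],pix(p,r["xyz"]))
# dark knob on bright disc
g=cv2.cvtColor(p["img"],cv2.COLOR_RGB2GRAY); hsv=cv2.cvtColor(p["img"],cv2.COLOR_RGB2HSV)
m=((g>130)&(hsv[...,1]<40)).astype(np.uint8)
for c in cv2.findContours(m,cv2.RETR_EXTERNAL,cv2.CHAIN_APPROX_NONE)[0]:
    if cv2.contourArea(c)>1500:
        e=cv2.fitEllipse(cv2.convexHull(c)); print(e, ray(p,*e[0],.004).round(4))
E
```

```text
t 1.77 pos [ 0.4913 -0.3039  0.1413] x [ 0.954 -0.3    0.   ] z [-0.    -0.001 -1.   ] d mm [ 0.6 -1.8  1.3] w 0.0611 g 0.0 F [ 0.6 -0.6 -0.6]
[ 0.4933 -0.3079 -0.0025] 0.83 [252.2 174.9]
((289.3775939941406, 317.3457336425781), (46.81600570678711, 85.3230972290039), 89.22760009765625) [ 0.3123 -0.2987  0.004 ]
((383.97479248046875, 221.8870391845703), (64.30936431884766, 80.08039855957031), 70.00366973876953) [ 0.4015 -0.43    0.004 ]
((246.87893676757812, 177.30130004882812), (89.06181335449219, 91.6112289428711), 93.55532836914062) [ 0.494  -0.3023  0.004 ]
((330.5184631347656, 48.320899963378906), (69.76316833496094, 78.08161163330078), 21.807388305664062) [ 0.5882 -0.4134  0.004 ]
```

View pics/w1.png

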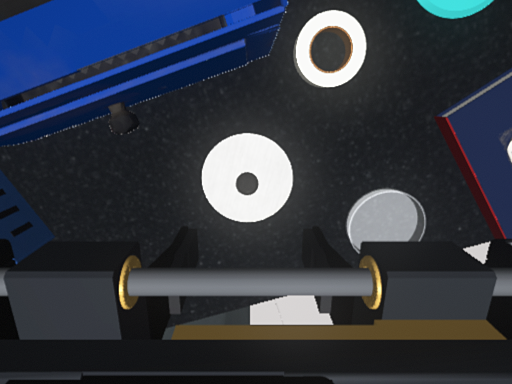

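The wrist view shows the steel lid centred at (247,177), with its black knob at (247,183). The position agrees with the top view to within 2 mm, so I descend onto the knob.

>>> move_arm:
  series: "2 -2 30 0 0 0; 2 -2 60 0 0 0; 2 -2 85 0 0 0; 2 -2 100 0 0 0; 2 -2 108 0 0 0; 2 -2 111 0 0 0; 2 -2 111 0 0 0; 2 -2 111 0 0 0"

```text
time: 2.53
position: [0.4944, -0.3032, 0.0311]
tool_rot: [0.988, -0.152, 0.001, 0.001]
ft_force: [-0.2, 0.5, -0.1]
grip_width: 0.0606
grip_force: 0.0
```

```bash
python3 -c "
from h import *
delta([.494,-.3023,.028])"
```

```text
t 2.53 pos [ 0.4944 -0.3032  0.0311] x [ 0.954 -0.301  0.002] z [ 0.002 -0.001 -1.   ] d mm [-0.6 -0.7  3.1] w 0.0606 g 0.0 F [-0.2  0.5 -0.1]
```

>>> move_arm:
  series: "0 0 3 0 0 0; 0 0 3 0 0 0; 0 0 3 0 0 0"

```text
time: 2.78
position: [0.4942, -0.3023, 0.0277]
tool_rot: [0.988, -0.152, 0.0, 0.0]
ft_force: [0.9, -0.3, 0.3]
grip_width: 0.0609
grip_force: 0.0
```

>>> move_arm:
  series: "0 0 0 0 0 0; 0 0 0 0 0 0; 0 0 0 0 0 0; 0 0 0 0 0 0; 0 0 0 0 0 0; 0 0 0 0 0 0; 0 0 0 0 0 0; 0 0 0 0 0 0"
  jaw: 0.1
  newtons: 30

```text
time: 3.45
position: [0.4939, -0.3021, 0.027]
tool_rot: [0.988, -0.152, -0.0, -0.0]
ft_force: [-0.9, 0.1, 0.8]
grip_width: 0.0154
grip_force: 0.0
```

```bash
python3 -c "
from h import *
delta([.494,-.3023,.2])"
```

```text
t 3.45 pos [ 0.4939 -0.3021  0.027 ] x [ 0.954 -0.3   -0.   ] z [-0.  0. -1.] d mm [   0.2    0.2 -173. ] w 0.0154 g 0.0 F [-0.9  0.1  0.8]
```

>>> move_arm:
  series: "0 0 0 0 0 0; 0 0 0 0 0 0; 0 0 0 0 0 0; 0 0 0 0 0 0"

```text
time: 3.78
position: [0.4939, -0.3021, 0.027]
tool_rot: [0.988, -0.152, 0.0, -0.0]
ft_force: [-0.5, -0.1, -0.4]
grip_width: 0.0089
grip_force: 0.0
```

```bash
python3 - <<'E'
from h import *
delta([.494,-.3023,.2])
p=robot.camera("wrist"); save(p,"w2.png")
E
```

```text
t 3.78 pos [ 0.4939 -0.3021  0.027 ] x [ 0.954 -0.3   -0.   ] z [ 0.  0. -1.] d mm [   0.2    0.2 -173. ] w 0.0089 g 0.0 F [-0.5 -0.1 -0.4]
```

View pics/w2.png

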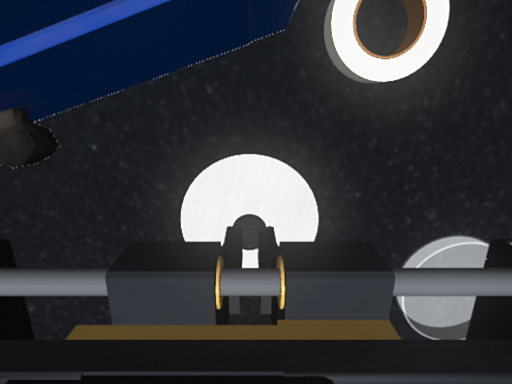

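The fingers (248,250) closed just behind the knob (250,225). Either the knob was squeezed out or my estimate was off, so I re-measure.

```bash
python3 - <<'E'
from h import *
p=robot.camera("wrist")
g=cv2.cvtColor(p["img"],cv2.COLOR_RGB2GRAY)
m=(g>170).astype(np.uint8); m[238:]=0
c=max([c for c in cv2.findContours(m,cv2.RETR_EXTERNAL,cv2.CHAIN_APPROX_NONE)[0] if 180<c[:,0,0].mean()<320],key=len)[:,0]
c=c[(c[:,1]<232)&((c[:,0]<215)|(c[:,0]>285)|(c[:,1]<170))]
e=cv2.fitEllipse(c.astype(np.float32)); print(e,"wrist",ray(p,*e[0],.004).round(4))
for z in (0,.01,.026): print(z,ray(p,*e[0],z).round(4))
print("cam",(-p["world_to_cam"][:3,:3].T@p["world_to_cam"][:3,3]).round(3), "tcp pix",pix(p,[.494,-.302,.024]),pix(p,[.494,-.302,.005]))
for r in robot.tip_of(p,"spare_lid"): print(np.round(r["xyz"],4),r["p"])
p=robot.camera("top"); save(p,"t2.png")
for r in robot.tip_of(p,"spare_lid"): print(np.round(r["xyz"],4),r["p"])
g=cv2.cvtColor(p["img"],cv2.COLOR_RGB2GRAY)[220:265,270:320]
m=(g>170).astype(np.uint8)
for c in cv2.findContours(m,cv2.RETR_EXTERNAL,cv2.CHAIN_APPROX_NONE)[0]:
    if cv2.contourArea(c)>100:print(cv2.contourArea(c),cv2.boundingRect(c))
cv2.imwrite("pics/t2c.png",cv2.resize(cv2.cvtColor(p["img"],cv2.COLOR_RGB2BGR)[200:290,230:350],None,fx=4,fy=4))
E
```

```text
((248.94570922851562, 217.76943969726562), (127.41624450683594, 136.47787475585938), 90.90813446044922) wrist [ 0.4956 -0.3028  0.004 ]
0 [ 0.4941 -0.3023  0.    ]
0.01 [ 0.4979 -0.3035  0.01  ]
0.026 [ 0.5039 -0.3055  0.026 ]
cam [ 0.569 -0.327  0.2  ] tcp pix [248.4 232.2] [248.5 220.7]
[ 0.4941 -0.307  -0.0025] 0.98
[ 7.189e-01  2.780e-02 -3.000e-04] 0.94
[ 0.6259 -0.5414  0.0023] 0.93
[ 8.545e-01  2.550e-02 -6.000e-04] 0.61
```

View pics/t2c.png

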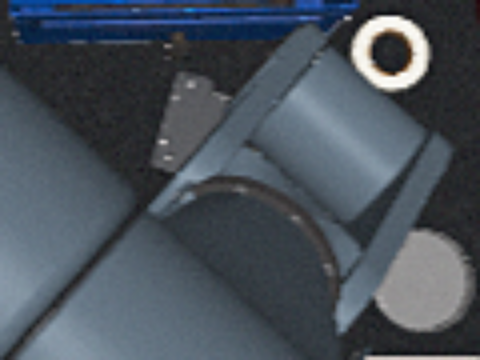

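```bash
python3 - <<'E'
from h import *
p=robot.camera("wrist")
im=cv2.cvtColor(p["img"],cv2.COLOR_RGB2BGR)[190:310,180:320].astype(np.float32)
im=(255*(im/255)**.5).astype(np.uint8)
cv2.imwrite("pics/w2c.png",cv2.resize(im,None,fx=5,fy=5,interpolation=cv2.INTER_CUBIC))
o=robot.get_obs();R=Rot.from_quat(o["tool_rot"]).as_matrix();P=o["position"]
for n,v in dict(tipfront_in=(.0095,.0045,.022),tipfront_out=(.0095,.0195,.022),tipback_in=(-.0095,.0045,.022),up=(.0095,.0045,-.02)).items(): print(n,pix(p,P+R@np.array(v)))
for z in(.004,.026): print("knob",z,pix(p,[.4950,-.3025,z]))
E
```

```text
tipfront_in [255.4 207.8]
tipfront_out [277.5 207.8]
tipback_in [255.2 233.6]
up [256.6 233.8]
knob 0.004 [248.8 218.7]
knob 0.026 [248.6 231.9]
```

View pics/w2c.png

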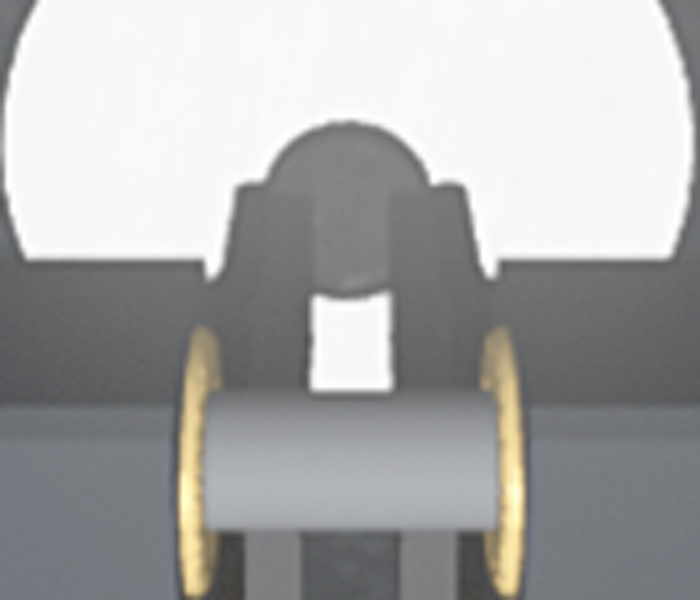

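```bash
python3 - <<'E'
from h import *
p=robot.camera("wrist")
c=np.array([.495,-.3025,.004]);R=Rot.from_quat(robot.get_obs()["tool_rot"]).as_matrix()
for z in (.004,-.03):
  c[2]=z; print(z,[pix(p,c+R@np.array(v)) for v in((0,.048,0),(0,-.048,0),(.048,0,0))])
k=np.array([.495,-.3025,.026]);print([pix(p,k+R@np.array(v)) for v in((0,.0115,0),(0,-.0115,0),(.0115,0,0),(-.0115,0,0))])
print(p["mtx"], robot.get_obs()["moment"])
E
```

```text
0.004 [array([318.6, 218.7]), array([179.1, 218.6]), array([248.8, 149. ])]
-0.03 [array([309.4, 202.8]), array([188.6, 202.7]), array([249., 142.])]
[array([267.2, 231.9]), array([230.1, 231.9]), array([248.6, 214.5]), array([248.7, 248.7])]
[[305.69911049   0.         249.75263107]
 [  0.         305.69911049 193.08235263]
 [  0.           0.           1.        ]] [ 0.03165167  0.04080269 -0.01777797]
```

```bash
python3 - <<'E'
from h import *
p=robot.camera("wrist");T=p["world_to_cam"];K=p["mtx"];o=robot.get_obs();R=Rot.from_quat(o["tool_rot"]).as_matrix()
def tool(u,v,d): 
    c=d*np.linalg.solve(K,[u,v,1]); w=T[:3,:3].T@(c-T[:3,3]); return (R.T@(w-o["position"])*1000).round(1)
for d in (.14,.155,.165,.176,.19): print(d,tool(250,227,d))
print("optical axis in tool",R.T@T[2,:3])
im=cv2.imread("pics/w1.png")[220:330,150:350].astype(np.float32)
cv2.imwrite("pics/w1c.png",cv2.resize((255*(im/255)**.45).astype(np.uint8),None,fx=4,fy=4,interpolation=cv2.INTER_CUBIC))
E
```

```text
0.14 [ 23.6   0.9 -43.6]
0.155 [ 17.7   0.9 -29.7]
0.165 [ 13.7   0.9 -20.5]
0.176 [  9.3   0.9 -10.3]
0.19 [3.8 0.9 2.6]
optical axis in tool [-0.29146957 -0.00120386  0.95657934]
```

View pics/w1c.png

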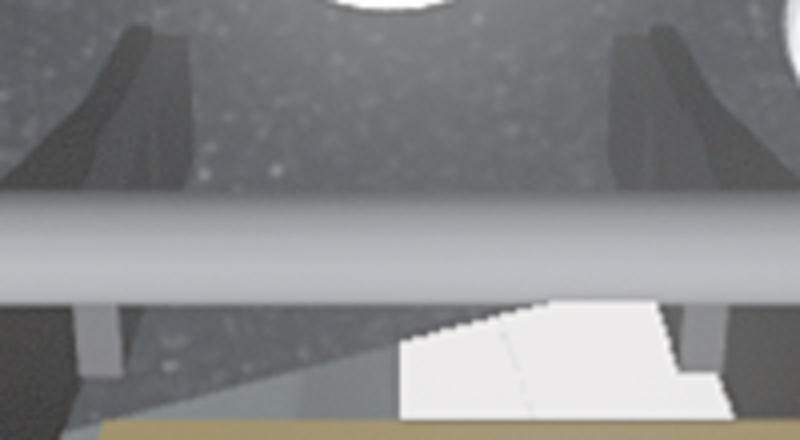

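The tip edges at crop x 190 and 610 mean wrist columns 197 and 303, row 228. At the known opening of 61 mm this puts the tips about 30 mm higher than nominal, so the fingers closed above the knob. I'll open and descend in small steps, watching the force.

>>> move_arm:
  series: "0 0 0 0 0 0; 0 0 0 0 0 0; 0 0 0 0 0 0; 0 0 0 0 0 0; 0 0 0 0 0 0; 0 0 0 0 0 0; 0 0 0 0 0 0"
  jaw: 0.6

```text
time: 4.77
position: [0.4939, -0.302, 0.027]
tool_rot: [0.988, -0.152, -0.0, -0.0]
ft_force: [-0.5, -0.0, -0.8]
grip_width: 0.0468
grip_force: 0.0
```

>>> move_arm:
  series: "1 0 1 0 0 0; 1 0 2 0 0 0; 1 0 3 0 0 0; 1 0 4 0 0 0; 1 0 4 0 0 0; 1 0 4 0 0 0"

```text
time: 5.27
position: [0.4948, -0.3023, 0.0229]
tool_rot: [0.988, -0.152, -0.0, -0.0]
ft_force: [-0.5, 0.1, 0.1]
grip_width: 0.0522
grip_force: 0.0
```

>>> move_arm:
  series: "0 0 1 0 0 0; 0 0 2 0 0 0; 0 0 3 0 0 0; 0 0 4 0 0 0; 0 0 4 0 0 0; 0 0 4 0 0 0"

```text
time: 5.77
position: [0.4948, -0.3023, 0.0189]
tool_rot: [0.988, -0.152, -0.0, -0.0]
ft_force: [-0.0, -0.3, 1.3]
grip_width: 0.0523
grip_force: 0.0
```

No contact even though the nominal tip would be below the table. The tips really are higher, so I continue down.

>>> move_arm:
  series: "0 0 2 0 0 0; 0 0 4 0 0 0; 0 0 6 0 0 0; 0 0 8 0 0 0; 0 0 10 0 0 0; 0 0 10 0 0 0; 0 0 10 0 0 0"

```text
time: 6.35
position: [0.4947, -0.3023, 0.0088]
tool_rot: [0.988, -0.152, -0.0, -0.0]
ft_force: [0.6, 0.8, 0.2]
grip_width: 0.0522
grip_force: 0.0
```

>>> move_arm:
  series: "0 0 1 0 0 0; 0 0 2 0 0 0; 0 0 3 0 0 0; 0 0 4 0 0 0; 0 0 5 0 0 0; 0 0 6 0 0 0; 0 0 6 0 0 0; 0 0 6 0 0 0"

```text
time: 7.02
position: [0.4948, -0.3023, 0.003]
tool_rot: [0.988, -0.152, -0.0, -0.0]
ft_force: [0.5, -0.5, 0.0]
grip_width: 0.0524
grip_force: 0.0
```

>>> move_arm:
  series: "0 0 1 0 0 0; 0 0 2 0 0 0; 0 0 2 0 0 0; 0 0 2 0 0 0; 0 0 2 0 0 0; 0 0 2 0 0 0; 0 0 2 0 0 0; 0 0 2 0 0 0"
  jaw: 0.1
  newtons: 30

```text
time: 7.68
position: [0.4949, -0.3023, 0.0011]
tool_rot: [0.988, -0.152, 0.0, -0.0]
ft_force: [0.3, 0.8, 0.2]
grip_width: 0.0211
grip_force: 30.0
```

```bash
python3 -c "
from h import *
delta([.494,-.3023,.15])"
```

```text
t 7.68 pos [ 0.4949 -0.3023  0.0011] x [ 0.954 -0.3   -0.   ] z [ 0.  0. -1.] d mm [  -0.8    0.2 -148.9] w 0.0211 g 30.0 F [0.3 0.8 0.2]
```

The knob is gripped at 21 mm with 30 N. I lift.

>>> move_arm:
  series: "0 0 -4 0 0 0; 0 0 -12 0 0 0; 0 0 -25 0 0 0; 0 0 -45 0 0 0; 0 0 -70 0 0 0; 0 0 -95 0 0 0; 0 0 -115 0 0 0; 0 0 -130 0 0 0"

```text
time: 8.35
position: [0.4953, -0.3028, 0.1337]
tool_rot: [0.988, -0.152, 0.001, 0.001]
ft_force: [0.7, 0.4, -1.7]
grip_width: 0.021
grip_force: 30.0
```

```bash
python3 - <<'E'
from h import *
delta([.53,-.03,.15])
p=robot.camera("top")
im=p["img"]
cv2.imwrite("pics/t3.png",cv2.cvtColor(im,cv2.COLOR_RGB2BGR)[190:290,90:250])
# lids on heater & heater top geometry
g=cv2.cvtColor(im,cv2.COLOR_RGB2GRAY); m=(g>170).astype(np.uint8)
for c in cv2.findContours(m,cv2.RETR_EXTERNAL,cv2.CHAIN_APPROX_NONE)[0]:
    e=cv2.fitEllipse(c) if len(c)>30 else None
    if e and 105<e[0][0]<190 and 210<e[0][1]<260: print(e,ray(p,*e[0],.089).round(4))
for r in robot.tip_of(p,"heater"): print(np.round(r["xyz"],4),r["p"])
# top face corners (crop1 px/3+offset)
for u,v in((22,102),(362,34),(382,150),(41,219)): print(ray(p,u/3+100,v/3+190,.085).round(4))
E
```

```text
t 8.35 pos [ 0.4953 -0.3028  0.1337] x [ 0.954 -0.3    0.003] z [ 0.002 -0.002 -1.   ] d mm [ -48.8 -270.6  -16.7] w 0.021 g 30.0 F [ 0.7  0.4 -1.7]
((129.83624267578125, 239.02427673339844), (29.608043670654297, 31.729421615600586), 51.64684295654297) [0.4986 0.2159 0.089 ]
((166.22789001464844, 231.2222900390625), (29.664295196533203, 31.17896842956543), 57.912899017333984) [0.522  0.1066 0.089 ]
[0.5208 0.1049 0.0021] 0.87
[0.5451 0.2891 0.085 ]
[ 0.6154 -0.0583  0.085 ]
[ 0.4948 -0.0806  0.085 ]
[0.4272 0.2611 0.085 ]
```

Load is 1.7 N, so the lid is held. I move to a spot short of the well, where the wrist camera can see it past the lid.

>>> move_arm:
  series: "-6 -12 -8 0 0 0; -16 -37 -16 0 0 0; -30 -68 -20 0 0 0; -44 -100 -20 0 0 0; -58 -132 -20 0 0 0; -72 -164 -20 0 0 0; -86 -195 -20 0 0 0; -99 -225 -20 0 0 0"

```text
time: 9.12
position: [0.4655, -0.0551, 0.1501]
tool_rot: [0.988, -0.152, -0.002, -0.001]
ft_force: [0.3, -0.1, -2.2]
grip_width: 0.0208
grip_force: 30.0
```

>>> move_arm:
  series: "-12 -26 0 0 0 0; -22 -48 0 0 0 0; -29 -64 0 0 0 0; -33 -73 0 0 0 0; -33 -73 0 0 0 0; -33 -73 0 0 0 0; -33 -73 0 0 0 0"

```text
time: 9.7
position: [0.4586, 0.0208, 0.1509]
tool_rot: [0.988, -0.152, 0.0, 0.0]
ft_force: [0.8, 0.2, -1.5]
grip_width: 0.021
grip_force: 30.0
```

```bash
python3 - <<'E'
from h import *
delta([.5437,-.005,.15])
p=robot.camera("wrist"); save(p,"w3.png")
print("well px",pix(p,[.5437,-.005,.085]))
for r in robot.tip_of(p,"heater"): print(np.round(r["xyz"],4),r["p"])
for r in robot.tip_of(p,"spare_lid"): print(np.round(r["xyz"],4),r["p"],pix(p,r["xyz"]))
E
```

```text
t 9.7 pos [0.4586 0.0208 0.1509] x [ 0.954 -0.301  0.   ] z [-0. -0. -1.] d mm [88.9 -1.   0.9] w 0.021 g 30.0 F [ 0.8  0.2 -1.5]
well px [247.6  86.4]
[0.4558 0.0204 0.1431] 0.75 [250.5 233. ]
```

View pics/w3.png

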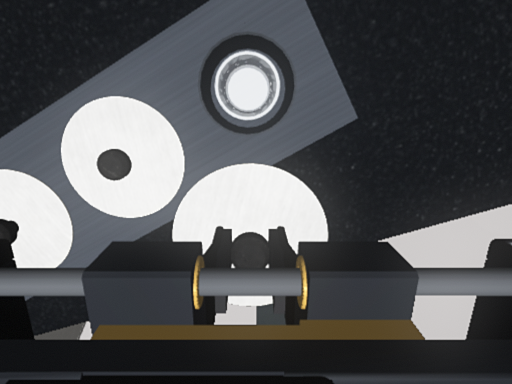

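The wrist view shows the open-well rim centred at (247.5,83.5), with predicted pixel (247.6,86.4). The held lid is at about (250,235) and level, and the two lids on the heater are undisturbed. I'll fit both centres.

```bash
python3 - <<'E'
from h import *
p=robot.camera("wrist")
g=cv2.GaussianBlur(cv2.cvtColor(p["img"],cv2.COLOR_RGB2GRAY),(3,3),0)
pts=[]  # well rim: outermost bright->dark along rays
for a in np.arange(0,2*np.pi,.1):
    r=np.arange(38,62); u=247.5+r*np.cos(a); v=83.5+r*np.sin(a)
    s=g[np.clip(v.round().astype(int),0,383),u.round().astype(int)].astype(int)
    k=np.argmax(s[2:]-s[:-2]); pts.append((u[k+1],v[k+1]))
w=[ray(p,u,v,.085)[:2] for u,v in pts]
def circ(w):
    w=np.array(w)
    for _ in range(3):
        A=np.c_[2*w,np.ones(len(w))]; x=np.linalg.lstsq(A,(w**2).sum(1),rcond=None)[0]
        R=np.sqrt(x[2]+x[:2]@x[:2]); e=abs(np.linalg.norm(w-x[:2],axis=1)-R); w=w[e<=np.quantile(e,.85)]
    return x[:2].round(4),R.round(4),e.max().round(4)
print("well",circ(w))
m=(g>170).astype(np.uint8); m[238:]=0
c=max([c for c in cv2.findContours(m,cv2.RETR_EXTERNAL,cv2.CHAIN_APPROX_NONE)[0] if c[:,0,1].min()>155 and 150<c[:,0,0].mean()<330],key=len)[:,0]
c=c[(c[:,1]<200)|((c[:,1]<230)&((c[:,0]<190)|(c[:,0]>310)))]
print("held lid",circ([ray(p,u,v,.154)[:2] for u,v in c]))
delta([.5456,-.0056,.15])
E
```

```text
well (array([ 0.5442, -0.0046]), np.float64(0.0347), np.float64(0.0005))
held lid (array([0.4569, 0.0204]), np.float64(0.0468), np.float64(0.0002))
t 9.9 pos [0.4587 0.0206 0.151 ] x [ 0.953 -0.302  0.   ] z [ 0. -0. -1.] d mm [90.7 -1.3  1. ] w 0.0215 g 30.0 F [-0.   0.4 -2.1]
```

>>> move_arm:
  series: "10 0 0 0 0 0; 28 -1 0 0 0 0; 50 -1 0 0 0 0; 70 -2 0 0 0 0; 83 -2 0 0 0 0; 90 -2 0 0 0 0; 90 -2 0 0 0 0; 90 -2 0 0 0 0"

```text
time: 10.57
position: [0.5444, -0.0038, 0.1507]
tool_rot: [0.988, -0.152, -0.001, -0.0]
ft_force: [-0.9, 0.5, -2.2]
grip_width: 0.021
grip_force: 30.0
```

>>> move_arm:
  series: "0 0 12 0 0 0; 0 0 26 0 0 0; 0 0 38 0 0 0; 0 0 47 0 0 0; 0 0 53 0 0 0; 0 0 57 0 0 0; 0 0 57 0 0 0; 0 0 57 0 0 0"

```text
time: 11.23
position: [0.5449, -0.0036, 0.0942]
tool_rot: [0.988, -0.152, 0.0, -0.0]
ft_force: [0.0, -0.2, -2.5]
grip_width: 0.0207
grip_force: 30.0
```

```bash
python3 - <<'E'
from h import *
delta([.5446,-.005,.0861])
p=robot.camera("wrist"); save(p,"w4.png")
E
```

```text
t 11.23 pos [ 0.5449 -0.0036  0.0942] x [ 0.954 -0.3    0.   ] z [ 0. -0. -1.] d mm [0.1 1.5 8.1] w 0.0207 g 30.0 F [ 0.  -0.2 -2.5]
```

>>> move_arm:
  series: "1 0 2 0 0 0; 1 0 4 0 0 0; 1 0 6 0 0 0; 1 0 7 0 0 0; 1 0 7 0 0 0; 1 0 7 0 0 0"

```text
time: 11.78
position: [0.5458, -0.0039, 0.087]
tool_rot: [0.988, -0.152, -0.0, -0.0]
ft_force: [-0.5, 0.1, -1.9]
grip_width: 0.021
grip_force: 30.0
```

>>> move_arm:
  series: "0 0 0.5 0 0 0; 0 0 1 0 0 0; 0 0 1.2 0 0 0; 0 0 1.2 0 0 0"

```text
time: 12.12
position: [0.546, -0.0039, 0.0861]
tool_rot: [0.988, -0.152, 0.0, 0.0]
ft_force: [0.2, 0.8, 0.2]
grip_width: 0.0208
grip_force: 30.0
```

The force has gone from −1.9 N to 0.2 N, so the lid rests on the heater. I release it.

>>> move_arm:
  series: "0 0 0.3 0 0 0; 0 0 0.3 0 0 0; 0 0 0.3 0 0 0"

```text
time: 12.37
position: [0.5459, -0.0039, 0.086]
tool_rot: [0.988, -0.152, 0.0, 0.0]
ft_force: [-1.1, 0.5, 4.8]
grip_width: 0.0208
grip_force: 30.0
```

>>> move_arm:
  series: "0 0 0 0 0 0; 0 0 0 0 0 0; 0 0 0 0 0 0; 0 0 0 0 0 0; 0 0 0 0 0 0; 0 0 0 0 0 0"
  jaw: 0.6

```text
time: 12.87
position: [0.5459, -0.0039, 0.0854]
tool_rot: [0.988, -0.152, -0.0, -0.0]
ft_force: [-0.2, 0.1, -0.4]
grip_width: 0.0498
grip_force: 0.0
```

>>> move_arm:
  series: "0 0 -5 0 0 0; 0 0 -15 0 0 0; 0 0 -30 0 0 0; 0 0 -50 0 0 0; 0 0 -70 0 0 0; 0 0 -90 0 0 0; 0 0 -100 0 0 0; 0 0 -100 0 0 0"

```text
time: 13.53
position: [0.5478, -0.0043, 0.1887]
tool_rot: [0.988, -0.152, 0.003, 0.0]
ft_force: [-0.1, -0.6, -0.3]
grip_width: 0.0522
grip_force: 0.0
```

>>> move_arm:
  series: "-20 0 0 0 0 0; -45 0 0 0 0 0; -65 0 0 0 0 0; -80 0 0 0 0 0; -80 0 0 0 0 0; -80 0 0 0 0 0"

```text
time: 14.03
position: [0.4691, 0.0203, 0.1852]
tool_rot: [0.988, -0.152, -0.0, -0.0]
ft_force: [0.7, 0.1, 0.2]
grip_width: 0.0521
grip_force: 0.0
```

```bash
python3 - <<'E'
from h import *
delta([.5446,-.005,.0861])
p=robot.camera("wrist"); save(p,"w5.png")
for r in robot.tip_of(p,"spare_lid"): print(np.round(r["xyz"],4),r["p"],pix(p,r["xyz"]))
g=cv2.cvtColor(p["img"],cv2.COLOR_RGB2GRAY); m=(g>170).astype(np.uint8)
for c in cv2.findContours(m,cv2.RETR_EXTERNAL,cv2.CHAIN_APPROX_NONE)[0]:
    if cv2.contourArea(c)>2500:
        e=cv2.fitEllipse(cv2.convexHull(c)); print(np.round(e[0],1),np.round(e[1],1), ray(p,*e[0],.089).round(4))
E
```

```text
t 14.03 pos [0.4691 0.0203 0.1852] x [ 0.954 -0.3   -0.001] z [-0.001  0.    -1.   ] d mm [79.6  1.5 99. ] w 0.0521 g 0.0 F [0.7 0.1 0.2]
[ 0.545  -0.0055  0.0795] 0.91 [251.2  98.9]
[724.6 106.8] [ 64.7 430. ] [ 0.419  -0.3856  0.089 ]
[ 45.2 218.1] [ 87.5 107.8] [0.5006 0.2123 0.089 ]
[141.9 161.1] [100.7 111.7] [0.5236 0.1034 0.089 ]
[249.8  99.2] [113.  118.2] [ 0.5451 -0.0043  0.089 ]
```

View pics/w5.png

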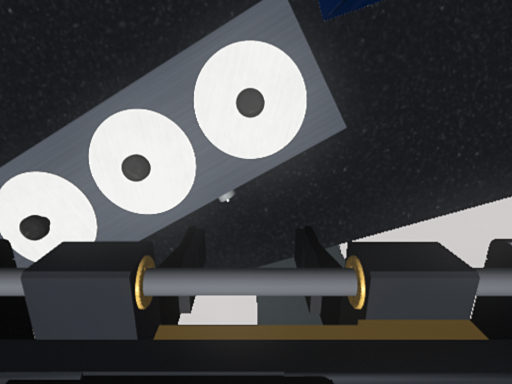

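The wrist view shows the spare lid flat at (250,99), which works out to (0.545, −0.004) against the well at (0.544, −0.005). The other two lids, at (142,161) and (45,218), are unmoved and the gripper is clear, so I hand in.

```bash
python3 -c "
from rig import robot
print(robot.hand_in())"
```

```text
the job is handed in; nothing more can be done
None
```

The spare lid now lies flat over the open well, within about 1 mm of centre by the wrist camera. The two lids already on the heater look unmoved, and I handed the job in at about 14 s; no verdict was returned.

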